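Run the go ring gauge down the filling-head stud

TASK

Check the thread of the upright stud: take the green-banded ring gauge off its stand, start it level on the stud without forcing it and screw it down clockwise, counting the turns (between half and one; the seat's height is not known exactly), until you feel the resistance rise as it comes up against the red sprung seat, and then about an eighth of a turn more. Turn it no harder than that, then let go and leave it there; leave the orange-banded gauge and the tins where they are.

Things in the scene. Friction and masses are not known exactly. Their poses are not given: they have to be found in the camera images.
- go_ring_mid (a point): Centre (on the axis, half-way up) of the loose steel ring gauge with a GREEN band and top: outside diameter 52 mm, height 28 mm, bore 33 mm, 0.26 kg, knurled. It stands upright on its stand at any yaw, bottom face 14 mm above the table; z up along the bore. Round: grip it from above across any diameter. What carries it is narrower (40 mm), so fingertips may reach below its bottom face.
- go_pin0 (a point): Inner tip of one of the ring's three thread pins (3.2 mm thick, pointing inwards to a 26 mm circle), 6 mm above the bottom face, in the ring's +x direction; the other two are 120 degrees either side. White dots on the ring's green top face mark the three directions. Axes as the ring's.
- go_ring: The whole green-banded ring: origin on its axis at its bottom face, axes as point go_ring_mid.
- go_stand: Fixed black stand of the green ring: 84 mm foot disc 6 mm high, 40 mm column to 14 mm where the ring rests, white 20 mm locating boss to 24 mm inside the bore. Origin at its underside on the table, z up.
- fixture: Fixed fixture: blue 120 x 120 x 14 mm base, dark 40 mm column to 38 mm, red seat on it, and an upright stud. Stud: 24.8 mm core to 72 mm height, conical tip to 80 mm (15 mm wide at the top), coarse round three-start right-hand brass thread, 31.2 mm outside, strands 3.2 mm thick, lead 20.4 mm per turn. Origin on the table under the stud's axis, z up.
- stud_tip (a point): Top end of the stud, on its axis, 80 mm above the table; axes as the fixture's. The ring on it has about 1 mm of side play and 0.5 mm of axial play and does not unscrew by itself. From the start described at thread_top0 it meets the seat after 0.5 to 0.95 turn. From then on the seat pushes the held ring up into the hand, then the thread takes over; let go, the ring rises by its play, which costs some 3 to 7 N, so turn some 45 degrees past first touch.
- thread_top0 (a point): Upper end of one thread strand, 68 mm above the table, in the fixture's +x direction; the other two end 120 degrees either side (white bars on the blue base point at the three). The strands run down clockwise (seen from above) to 45 mm. Start: pins 20 to 25 degrees counter-clockwise of the strand ends; there the lowered ring comes to rest with its bottom face about 59 mm above the table.
- seat_cup: Fixed 41 mm dark cup under the red seat, origin on the stud's axis 16 mm above the table, z up. It carries the 42 mm red seat on a spring and hidden shims: the seat's top is 44 mm above the table give or take 3.5 mm, so only the feel tells where. It sinks 1 mm for each 7 N (about 18 degrees of turning), at most 5 mm. Snug is 5 to 25 N with the hand off; above 33 N it is overloaded.
- nogo_ring_mid (a point): Centre (half-way up) of the other loose ring gauge, same size and shape but with an ORANGE band and top, on its own like stand (bystander: leave alone). Which of the two stands is where varies.
- tin0_mid (a point): Centre (half-way up) of a candle tin with a steel lid, 70 mm diameter, 75 mm high (bystander).
- tin1_mid (a point): Centre (half-way up) of a candle tin with a blue lid, 70 mm diameter, 75 mm high (bystander).
- tin2_mid (a point): Centre (half-way up) of a candle tin with a steel lid, 70 mm diameter, 75 mm high (bystander).
Things that resemble listed ones, but are neither listed nor needed, are in the scene too. What is shaped like the go_ring but blue, purple or yellow is not meant.

How it is judged:
By the outcome, as a careful person would: the job done as asked, in the order asked, and still so for the second after the job is handed in, with the robot touching nothing.
It also fails if it takes over 72 s, if anything falls off the work surface, if the arm or the gripper's body presses on something with over 40 N, if the wrist force passes 120 N, or if a joint passes its speed limit or range.

ROBOT

A 7-joint arm with a two-finger parallel gripper is mounted at the origin on the work surface. World frame = base frame: x ahead of the robot, y to its left, z up, the work surface at z = 0. Lengths are in m, angles in degrees, forces in N, time in s.
With the tool pointing down it reaches from about 0.375 to 0.925 m from the base axis. Payload 3.1 kg.
Tool frame: the origin (TCP) lies midway between the tips of the shut fingers; the grasp point (between the pads) lies 19 mm behind it; z points along the fingers, y is the direction in which the jaws open and shut (so a half turn about z gives the same grasp; the last joint's range is limited). The gripper opens to 85 mm and grips with 20 to 120 N. Pads are 22 mm wide; open, the fingers measure 114 mm over their backs; the gripper's body (76 mm by 85 mm) begins 54 mm behind the grasp point. The pads swing forward as they close: fully open they stand 13 mm farther back than shut.
Start: joints at [-71.837, 21.939, 2.515, 91.553, -1.026, 66.532, -2.859], TCP at [0.262, 0.595, 0.231] pointing down, gripper open.
Joint ranges: [-149.38, 149.38], [-23.57, 123.04], [-84.95, 90], [0, 143.3], [-89.99, 269.99], [3.08, 112.72], [-163.45, 163.45]. Speed limits (degrees/s): [159.86, 159.86, 180, 180, 180, 180, 180].

INTERFACE

Orientations are given as [roll, pitch, yaw] about the fixed x, y, z axes, in that order (R = Rz(yaw) Ry(pitch) Rx(roll)).
In Python, from workcell import robot gives the robot as it stands.
- The arm moves only by the tool move_arm, never from a script. Its argument "moves" is one flat list of numbers, 6 for each row, row after row: the shift along the tool's x, y, z in cm, then the turn, a rotation vector about the tool's x, y, z in degrees. In form: [tx, ty, tz, rx, ry, rz, tx, ty, tz, rx, ry, rz, ...]. A call has 1 to 12 rows; each row is the pose to reach, as a shift and turn from the pose commanded when the call began, along the tool's axes at that moment; what a row does not reach only later rows make up. A row lasts 1/10 s, in which the tool goes at most 50 mm and 8.59 degrees, less where a joint would pass 70% of its speed; a pose out of reach is approached as far as the arm can. A call with a gripper value outside its range is refused whole. "grip" is the closure, from -1 (fully open) to 1 (shut), set as the call begins (left out, the last holds). The fingers move at their own pace and stop on an object; "force" is the grip in N (left out, the last holds). Time passes only in rows, so rows that repeat a pose let the fingers close. It gives the time, the measured TCP pose, the force and the opening at its end, in the units of the state.
- robot.get_state(): the state, without advancing time (a new reading comes with each control period).
- robot.snapshot(name): name is "side" or "top"; returns (picture, depth): 400x640x3 uint8, red, green, blue; 400x640 float32, m along the optical axis (not along the pixel's ray), 0 where there is no reading.
- robot.get_calibration(name): a dict with "fx", "fy", "cx", "cy" (pixels), "distortion" ([k1, k2, p1, p2, k3] as OpenCV has them; the pictures are not rectified), "R" (3x3) and "t" (3): a world point X has camera coordinates R X + t. Camera axes: x right, y down, z forward; pixel columns grow to the right and rows downward; lengths in m; the calibration is good to about 2 mm. A picture is of the moment at which its call begins. get_calibration takes no time and is no camera call.
- robot.sign_off(): hands the job in, once; it reports no verdict.
The state is a dict: "t": time; "joints": joint angles; "joint_velocities": joint speeds; "effort": joint torques, N m; "position": TCP position; "tool_rot": TCP orientation; "contact_force": force on the tool from outside, world axes, zero at the start; "ft_torque": the same for the moment, N m; "width": finger opening in m.
Only numpy, scipy, OpenCV 4.12 (cv2) and the standard library are available. Lean on these libraries where they do the work, as an engineer would, in place of code of your own. Each camera call takes 0.05 s, during which the arm holds its last target.

## Working session

There is one attempt and no reset: what is moved stays moved. The work goes in short steps, Python scripts to look and compute and a tool call to move; the robot and the scene stay as the last step left them, time stands still between calls to the robot, and variables do not carry over. Pictures are saved under pics/ and viewed, and the job is handed in when it is done.

Besides the shell and the picture viewer there is one more tool, called after ">>>" by a JSON object that holds its "api" and its "payload", one argument or row to a line. move_arm: Moves the arm, as the interface text tells. Its arguments: {"type":"object","properties":{"moves":{"type":"array","items":{"type":"number"}},"grip":{"type":"number"},"force":{"type":"number"}},"required":["moves"]}

```bash
mkdir -p pics; ls; cat > h.py <<'E'
import numpy as np, cv2
from workcell import robot
E
python3 - <<'E'
from h import *
import pickle
d={}
for n in("side","top"):
    p,z=robot.snapshot(n); c=robot.get_calibration(n); d[n]=(p,z,c)
    cv2.imwrite(f"pics/{n}0.png",p[:,:,::-1])
    C=-np.array(c["R"]).T@np.array(c["t"]); print(n,C,c)
pickle.dump(d,open("d0.pkl","wb"))
print(robot.get_state())
E
```

```text
pics
side [ 0.12430831 -0.60740162  0.66453166] {'fx': 400.84634788387245, 'fy': 400.84634788387245, 'cx': 321.3796933243347, 'cy': 196.26420221367297, 'distortion': array([0.01037884, 0.        , 0.        , 0.        , 0.        ]), 'R': array([[ 0.80357449, -0.59509807, -0.01123964],
       [-0.35535572, -0.46452501, -0.81113429],
       [ 0.47748336,  0.65580089, -0.58475195]]), 't': array([-0.45388542,  0.30104484,  0.72756555])}
top [0.33992387 0.03788263 1.39513104] {'fx': 487.8495448956749, 'fy': 487.8495448956749, 'cx': 314.7583128954217, 'cy': 190.25093176365354, 'distortion': array([-0.07412911,  0.        ,  0.        ,  0.        ,  0.        ]), 'R': array([[ 0.01577328, -0.99981226, -0.01125346],
       [-0.98274311, -0.01342748, -0.18448763],
       [ 0.18430189,  0.01396924, -0.98277041]]), 't': array([0.04821385, 0.59195093, 1.3079157 ])}
{'t': 0.1, 'joints': array([-71.83705249,  21.98879368,   2.51340137,  91.63853362,
        -1.02464426,  66.53186371,  -2.85697325]), 'joint_velocities': array([-0.01649669, -0.16335398,  0.04636466, -0.10507692, -0.1048175 ,
       -0.0572074 ,  0.02650344]), 'effort': array([ 3.12274307e-03, -4.34727502e+01,  1.02952760e+00, -2.50455344e+01,
        1.08227396e-02,  5.43697737e-03,  1.55318244e-06]), 'position': array([0.26163913, 0.59409628, 0.23000858]), 'tool_rot': array([-1.79863590e+02,  8.72805161e-03,  1.56238977e+02]), 'contact_force': array([-0.00580256, -0.11618939,  0.03841689]), 'ft_torque': array([-0.01333727,  0.00349438, -0.01042203]), 'width': 0.08545309440969485}
```

View pics/side0.png

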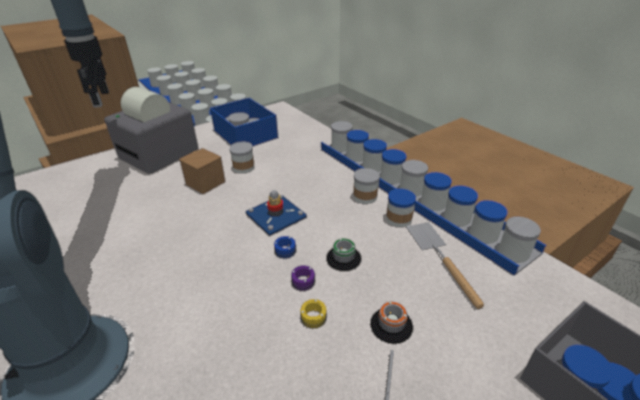

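View pics/top0.png

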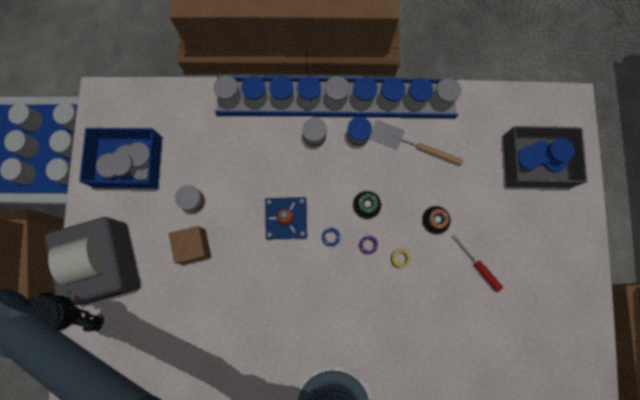

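The green-banded ring on its black stand is at top (367,204), side (344,250). The orange-banded one is at (437,219), and the loose blue, purple and yellow rings are at (331,237), (368,245) and (401,258). Only the first is green and on a stand. The fixture is at (286,217). Next I'll enlarge both.

```bash
python3 - <<'E'
import pickle,cv2,numpy as np
d=pickle.load(open("d0.pkl","rb"))
p=d["top"][0][:,:,::-1]; s=d["side"][0][:,:,::-1]
c=lambda im,u,v,r:cv2.resize(im[v-r:v+r,u-r:u+r],(390,290 if 0 else 390),interpolation=cv2.INTER_CUBIC)
cv2.imwrite("pics/crop0.png",np.hstack([c(p,367,204,20),c(p,286,217,28)]))
cv2.imwrite("pics/crop1.png",np.hstack([c(s,344,252,24),c(s,276,210,36)]))
E
```

```text
(no output)
```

View pics/crop0.png

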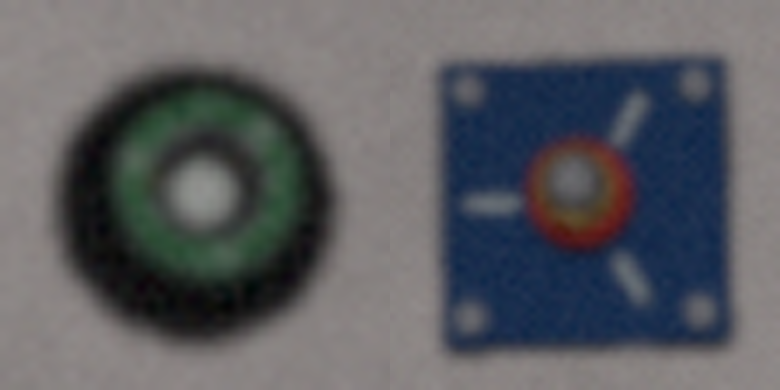

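View pics/crop1.png

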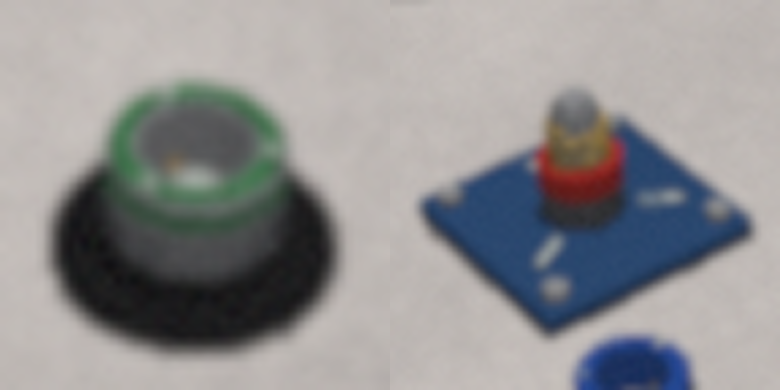

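The crops confirm the green top with three white dots, and three white bars on the blue base. I'll average several frames and project them onto the known height planes.

```bash
cat >> h.py <<'E'
def avg(n,k):
    return np.mean([robot.snapshot(n)[0].astype(np.float32) for _ in range(k)],0)
def warp(im,c,cx,cy,z,half,res=0.0002):
    N=int(2*half/res)
    # image right = -y, image up = +x (like top view)
    jj,ii=np.meshgrid(np.arange(N),np.arange(N))
    X=cx+half-(ii+.5)*res; Y=cy+half-(jj+.5)*res
    P=np.stack([X,Y,np.full_like(X,z)],-1).reshape(-1,3)
    K=np.array([[c["fx"],0,c["cx"]],[0,c["fy"],c["cy"]],[0,0,1]])
    uv=cv2.projectPoints(P,cv2.Rodrigues(np.array(c["R"]))[0],np.array(c["t"]),K,np.array(c["distortion"]))[0].reshape(N,N,2).astype(np.float32)
    return cv2.remap(im.astype(np.float32),uv[...,0],uv[...,1],cv2.INTER_CUBIC),X,Y
def pix2plane(c,u,v,z):
    K=np.array([[c["fx"],0,c["cx"]],[0,c["fy"],c["cy"]],[0,0,1]])
    q=cv2.undistortPoints(np.array([[[u,v]]],float),K,np.array(c["distortion"]))[0,0]
    R=np.array(c["R"]);C=-R.T@np.array(c["t"]);dd=R.T@np.array([q[0],q[1],1])
    return C+dd*(z-C[2])/dd[2]
E
python3 - <<'E'
from h import *
import pickle
d={n:(avg(n,8),robot.get_calibration(n)) for n in("top","side")}
pickle.dump(d,open("d1.pkl","wb"))
g0=pix2plane(d["top"][1],367,203,.042); f0=pix2plane(d["top"][1],286,217,.014)
print(g0,f0,pix2plane(d["side"][1],344,245,.042),pix2plane(d["side"][1],276,214,.014))
print(pix2plane(d["top"][1],285.7,215.5,.08),pix2plane(d["side"][1],274.5,193,.08))
G=(g0[0],g0[1]);F=(f0[0],f0[1]); out=[]
for n in d:
    a,_,_=warp(d[n][0],d[n][1],*G,.042,.04); b,_,_=warp(d[n][0],d[n][1],*F,.014,.075)
    out.append(np.hstack([cv2.resize(a,(390,290*0+390)),cv2.resize(b,(390,390))]))
    cv2.imwrite(f"pics/w_{n}.png",out[-1][:,:,::-1])
E
```

```text
[ 0.5592695  -0.09012842  0.042     ] [0.52012763 0.13838017 0.014     ] [ 0.56083931 -0.09247689  0.042     ] [0.51377248 0.13056701 0.014     ]
[0.51561336 0.13450223 0.08      ] [0.51587595 0.13150079 0.08      ][ WARN:0@22.137] global loadsave.cpp:1063 imwrite_ Unsupported depth image for selected encoder is fallbacked to CV_8U.
```

View pics/w_top.png

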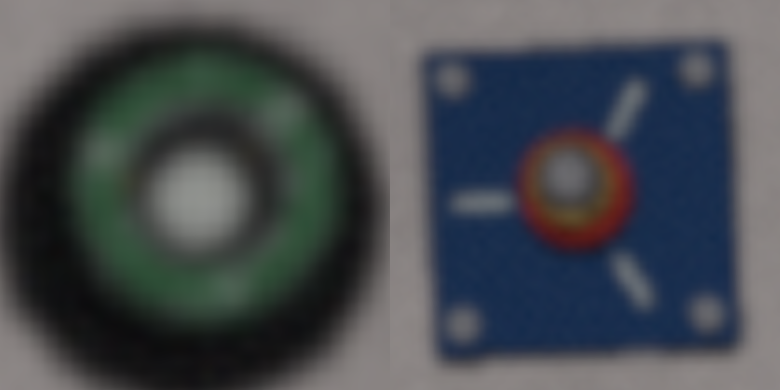

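View pics/w_side.png

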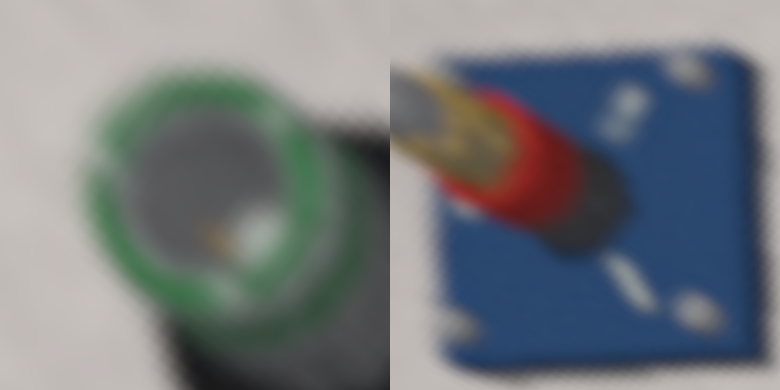

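```bash
cat > fit.py <<'E'
from h import *
import pickle
from scipy.optimize import minimize
from scipy.ndimage import map_coordinates,gaussian_filter
def fit(ims,cx,cy,z,half,rads,sig,th0,offs=(0,),rneg=()):
    """ims: list of (img,calib). maximise brightness at 3-fold points"""
    maps=[]
    for im,c in ims:
        a,X,Y=warp(im,c,cx,cy,z,half); w=gaussian_filter(a.min(2),sig/0.0002); maps.append(w)
    def s(p,m):
        x,y,t,dr=p; v=0
        for k in range(3):
            for r in rads:
                for o,wt in [(0,1)]+[(q,-.5) for q in rneg]:
                    A=np.radians(t+120*k+np.degrees(o/r) if o else t+120*k); rr=r+dr
                    px=x/1e3+rr*np.cos(A);py=y/1e3+rr*np.sin(A)
                    v+=wt*map_coordinates(m,[[(half-px)/.0002-.5],[(half-py)/.0002-.5]],order=1,mode='nearest')[0]
        return -v
    for i,m in enumerate(maps):
        best=None
        for t in np.arange(-60,60,5)if th0 is None else [th0-5,th0,th0+5]:
          for dx in(-2,0,2):
           for dy in(-2,0,2):
            o=minimize(s,[dx,dy,t,0],args=(m,),method="Nelder-Mead",options=dict(initial_simplex=np.array([[dx,dy,t,0],[dx+1,dy,t,0],[dx,dy+1,t,0],[dx,dy,t+4,0],[dx,dy,t,.001]])))
            if best is None or o.fun<best.fun: best=o
        x,y,t,dr=best.x
        print(i,"x %.4f y %.4f th %.1f dr %.1fmm score %.1f"%(cx+x/1e3,cy+y/1e3,t,dr*1e3,best.fun))
E
python3 - <<'E'
from fit import *
d=pickle.load(open("d1.pkl","rb"))
print("ring");fit([d["top"],d["side"]],.5618,-.092,.042,.035,[.0215],.0006,-48,rneg=(-.007,.007))
print("fix");fit([d["top"],d["side"]],.519,.139,.014,.075,[.030,.034,.038,.042],.0006,90-120,rneg=(-.006,.006))
c=d["top"][1]
im=d["top"][0]
# red seat & blue base masks
R,G,B=im[...,0],im[...,1],im[...,2]
box=np.zeros(R.shape,bool);box[190:245,258:312]=1
def sub(a): return cv2.resize(a[185:250,250:320],None,fx=11,fy=9)
cv2.imwrite("pics/stud.png",cv2.resize(im[195:235,260:310],(780,600*1),interpolation=cv2.INTER_CUBIC)[:,:,::-1].clip(0,255).astype(np.uint8))
s=d["side"][0]
cv2.imwrite("pics/stud_s.png",cv2.resize(s[185:225,250:300],(750,600),interpolation=cv2.INTER_CUBIC)[:,:,::-1].clip(0,255).astype(np.uint8))
E
```

```text
ring
0 x 0.5616 y -0.0926 th -46.8 dr 0.9mm score -81.6
1 x 0.5600 y -0.0918 th -46.2 dr 0.0mm score -113.1
fix
0 x 0.5190 y 0.1403 th -27.5 dr 4.6mm score -671.6
1 x 0.5175 y 0.1411 th -26.6 dr 6.7mm score -609.4
```

View pics/stud.png

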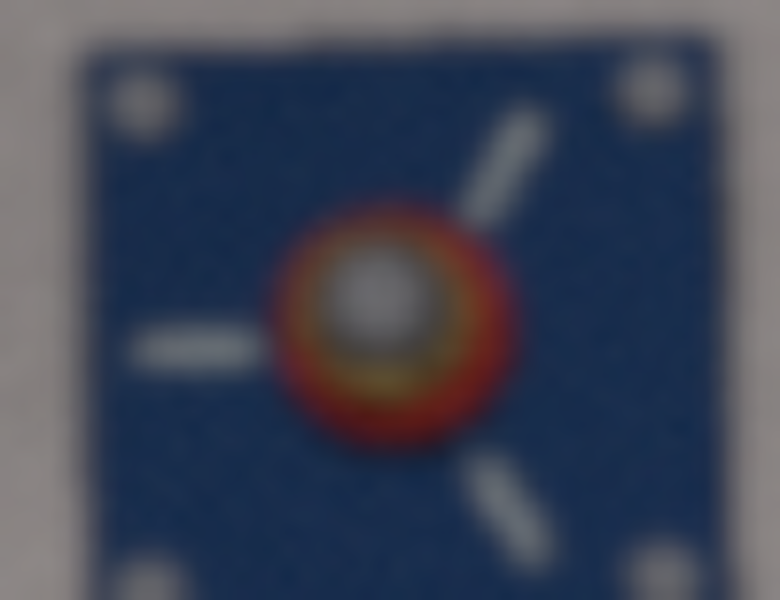

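View pics/stud_s.png

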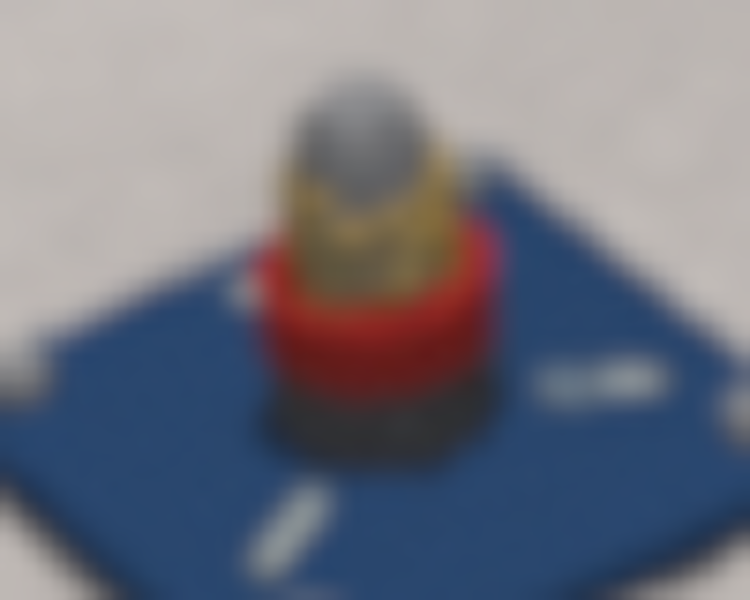

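```bash
cat > go.py <<'E'
from h import *
from scipy.spatial.transform import Rotation as Ro
def plan(x,y,z,yaw,roll=180.):
    s=robot.get_state(); R=Ro.from_euler('xyz',s["tool_rot"],degrees=True)
    T=Ro.from_euler('xyz',[roll,0,yaw],degrees=True)
    sh=R.inv().apply(np.array([x,y,z])-s["position"])*100
    rv=(R.inv()*T).as_rotvec(degrees=True)
    print("shift cm",sh.round(2),"rot",rv.round(1),"t",s["t"],"j",s["joints"].round(1))
E
python3 - <<'E'
from go import *
import pickle
d=pickle.load(open("d0.pkl","rb"));d1=pickle.load(open("d1.pkl","rb"))
for n,u,v in(("top",283.8,214.2),("side",273.7,191.8)): print(n,pix2plane(d1[n][1],u,v,.08))
p,z,c=d["top"]
# height map
H={}
R=np.array(c["R"]);C=-R.T@np.array(c["t"])
for (u,v) in [(90,260),(70,250),(120,280),(130,240),(110,230),(188,198),(188,245),(367,195),(286,217),(105,275)]:
    a=pix2plane(c,u,v,0); dd=(a-C); zc=(R@dd)[2]; P=C+dd*z[v,u]/zc; print(u,v,P.round(3))
plan(.5608,-.0922,.16,143)
E
```

```text
top [0.51910222 0.13977254 0.08      ]
side [0.51699747 0.13727599 0.08      ]
90 260 [0.38  0.607 0.206]
70 250 [0.403 0.656 0.216]
120 280 [0.333 0.552 0.146]
130 240 [0.446 0.586 0.014]
110 230 [0.462 0.593 0.138]
188 198 [0.56  0.406 0.078]
188 245 [0.43  0.395 0.09 ]
367 195 [ 0.582 -0.09   0.042]
286 217 [0.512 0.134 0.075]
105 275 [0.345 0.59  0.152]
shift cm [-55.04 -50.84   7.13] rot [ 0.  -0.  13.2] t 0.9 j [-71.8  21.9   2.5  91.6  -1.   66.5  -2.9]
```

>>> {"api": "move_arm", "payload": {
  "moves": [-2,-2,-4,0,0,0,-5,-5,-4,0,0,3,-9,-8.5,-4,0,0,6,-13,-12,-4,0,0,9,-17,-16,-4,0,0,13,-21,-19.5,-3,0,0,13,-25,-23,-3,0,0,13,-29,-27,-2,0,0,13,-33,-30.5,-1,0,0,13,-37,-34,0,0,0,13,-41,-38,1,0,0,13,-45,-41.5,2,0,0,13],
  "grip": -1
}}

```text
t: 2.1
position: [0.4885, 0.0738, 0.22]
tool_rot: [179.9, 0.0, 143.2]
contact_force: [1.1, 0.1, -0.4]
width: 0.0854
```

```bash
python3 -c "
from go import *
plan(.5608,-.0922,.10,143)"
```

```text
shift cm [-15.72  -9.    11.99] rot [0.1 0.  0.2] t 2.1 j [-39.5   5.4  27.7 114.4  -2.9  60.7  42.8]
```

>>> {"api": "move_arm", "payload": {
  "moves": [-4,-2.3,3,0,0,0,-8,-4.6,6,0,0,0,-12,-6.9,9,0,0,0,-14.8,-8.5,11,0,0,0,-15.7,-9,12,0.1,0,0.2,-15.7,-9,12,0.1,0,0.2,-15.7,-9,12,0.1,0,0.2]
}}

```text
t: 2.8
position: [0.5598, -0.0897, 0.0998]
tool_rot: [-179.9, -0.1, 143.0]
contact_force: [0.8, -0.7, -0.2]
width: 0.0855
```

```bash
python3 -c "
from go import *
s=robot.get_state();print(s['position'],s['contact_force'])
plan(.5608,-.0922,.012,143)
im=avg('top',1);cv2.imwrite('pics/h1.png',cv2.resize(im[150:260,300:430],(780,600))[:,:,::-1].astype(np.uint8))"
```

```text
[ 0.55980346 -0.08970983  0.09975413] [ 0.79286786 -0.72960995 -0.233416  ]
shift cm [-0.24 -0.13  8.78] rot [-0.1 -0.1  0. ] t 2.8 j [-20.9  24.5  31.  110.3 -16.2  49.6  71.6]
```

View pics/h1.png

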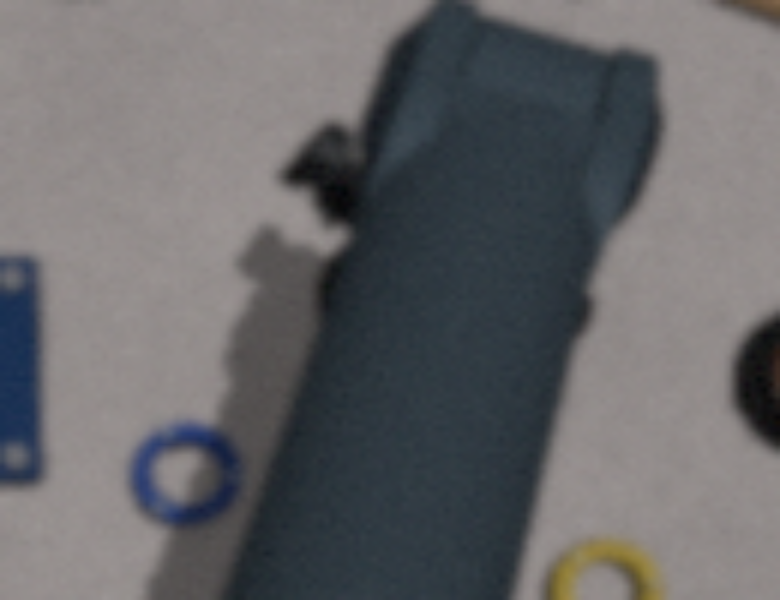

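>>> {"api": "move_arm", "payload": {
  "moves": [-0.2,-0.1,3,0,0,0,-0.2,-0.1,6,0,0,0,-0.2,-0.1,8,0,0,0,-0.2,-0.1,8.6,0,0,0,-0.2,-0.1,8.7,0,0,0,-0.2,-0.1,8.7,0,0,0]
}}

```text
t: 3.45
position: [0.5621, -0.0917, 0.0142]
tool_rot: [180.0, 0.1, 143.1]
contact_force: [-0.4, -0.5, 0.5]
width: 0.0855
```

```bash
python3 -c "
from go import *
s=robot.get_state();print(s['position'],s['contact_force'])
plan(.5608,-.0922,.012,143)
im=avg('side',2);cv2.imwrite('pics/h2.png',cv2.resize(im[190:290,280:410],(780,600))[:,:,::-1].astype(np.uint8))"
```

```text
[ 0.56207532 -0.09172727  0.01416631] [-0.40736111 -0.53664747  0.51553976]
shift cm [ 0.07 -0.11  0.22] rot [0.  0.1 0.1] t 3.45 j [-17.1  32.4  27.  111.6 -21.7  40.9  76. ]
```

View pics/h2.png

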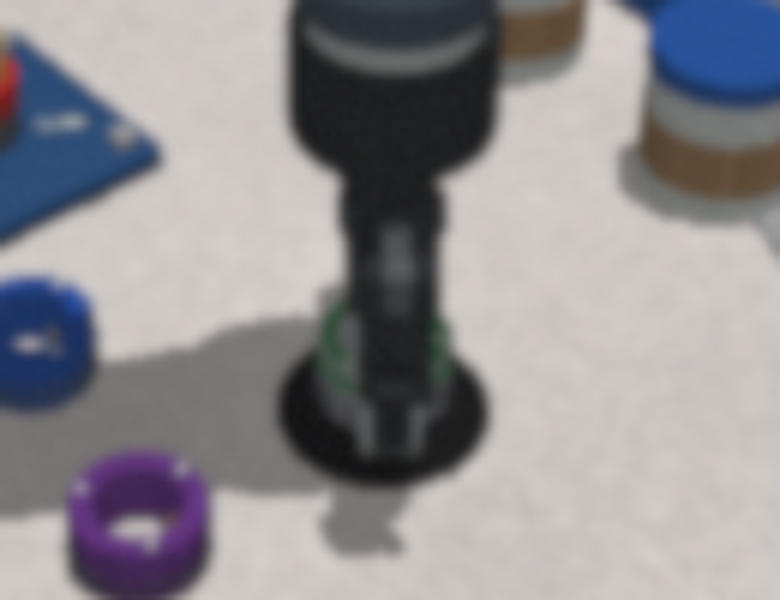

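>>> {"api": "move_arm", "payload": {
  "moves": [0,-0.1,0.1,0,0,8,0,-0.1,0.1,0,0,16,0,-0.1,0.1,0,0,24,0,-0.1,0.1,0,0,32,0,-0.1,0.1,0,0,40,0,-0.1,0.1,0,0,48,0,-0.1,0.1,0,0,56,0,-0.1,0.1,0,0,64,0,-0.1,0.1,0,0,72,0,-0.1,0.1,0,0,80,0,-0.1,0.1,0,0,88,0,-0.1,0.1,0,0,90]
}}

```text
t: 4.75
position: [0.5611, -0.093, 0.0126]
tool_rot: [179.9, 0.0, 53.0]
contact_force: [0.2, -0.1, -1.0]
width: 0.0853
```

```bash
python3 -c "
from go import *
plan(.5608,-.0922,.012,53)"
```

```text
shift cm [ 0.04 -0.07  0.06] rot [ 0.1  0.  -0. ] t 4.75 j [-32.8  40.   47.9 112.4 -41.2  46.2   1.6]
```

>>> {"api": "move_arm", "payload": {
  "moves": [0,0,0,0,0,0,0,0,0,0,0,0,0,0,0,0,0,0,0,0,0,0,0,0,0,0,0,0,0,0,0,0,0,0,0,0,0,0,0,0,0,0,0,0,0,0,0,0],
  "grip": 1,
  "force": 20
}}

```text
t: 5.55
position: [0.5606, -0.0934, 0.0122]
tool_rot: [180.0, 0.1, 53.0]
contact_force: [0.0, -0.1, 5.9]
width: 0.0515
```

>>> {"api": "move_arm", "payload": {
  "moves": [0,0,0,0,0,0,0,0,0,0,0,0,0,0,0,0,0,0,0,0,0,0,0,0],
  "grip": -1
}}

```text
t: 5.95
position: [0.5597, -0.0934, 0.0113]
tool_rot: [-180.0, 0.1, 53.0]
contact_force: [1.1, 0.0, -0.2]
width: 0.0852
```

>>> {"api": "move_arm", "payload": {
  "moves": [0,0,0,0,0,-8,0,0,0,0,0,-16,0,0,0,0,0,-24,0,0,0,0,0,-32,0,0,0,0,0,-40,0,0,0,0,0,-48,0,0,0,0,0,-56,0,0,0,0,0,-64,0,0,0,0,0,-72,0,0,0,0,0,-80,0,0,0,0,0,-88,0,0,0,0,0,-90]
}}

```text
t: 7.15
position: [0.56, -0.0936, 0.0117]
tool_rot: [-179.9, -0.0, 143.1]
contact_force: [0.2, 0.1, 0.3]
width: 0.0857
```

```bash
python3 -c "
from go import *
plan(.5606,-.0934,.013,143)"
```

```text
shift cm [-0.04  0.05 -0.13] rot [-0.1 -0.   0.1] t 7.15 j [-16.9  32.6  26.9 111.8 -21.8  40.7  76.2]
```

>>> {"api": "move_arm", "payload": {
  "moves": [0,0,-0.1,0,0,0,0,0,-0.1,0,0,0,0,0,-0.1,0,0,0,0,0,-0.1,0,0,0,0,0,-0.1,0,0,0,0,0,-0.1,0,0,0,0,0,-0.1,0,0,0,0,0,-0.1,0,0,0],
  "grip": 1,
  "force": 60
}}

```text
t: 7.95
position: [0.5608, -0.0932, 0.0133]
tool_rot: [-179.9, 0.0, 143.0]
contact_force: [-0.4, 0.3, 4.6]
width: 0.0504
```

```bash
python3 -c "
from go import *
s=robot.get_state();print(s['position'],s['contact_force'],s['ft_torque'])
im=avg('side',2);cv2.imwrite('pics/h3.png',cv2.resize(im[190:290,280:410],(780,600))[:,:,::-1].astype(np.uint8))"
```

```text
[ 0.56082102 -0.09323949  0.01327348] [-0.39652035  0.29460712  4.64945925] [ 0.22517588  0.10581211 -0.0608584 ]
```

View pics/h3.png

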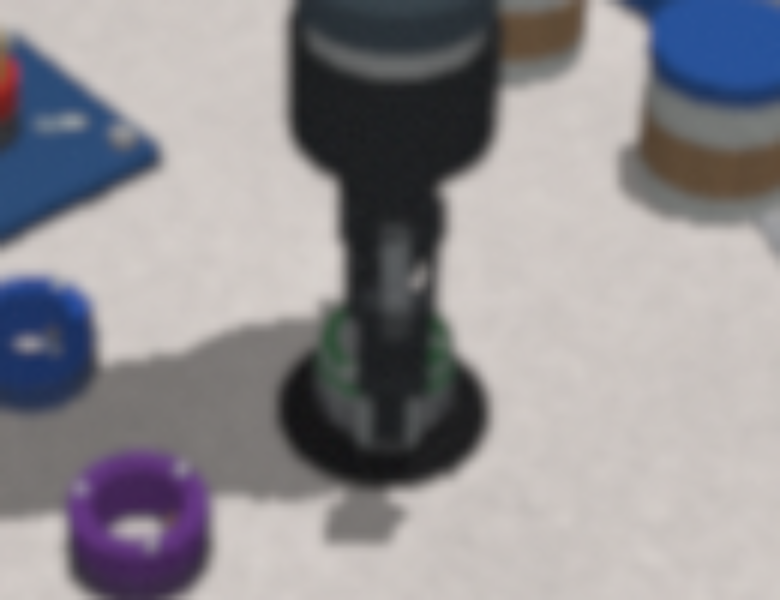

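>>> {"api": "move_arm", "payload": {
  "moves": [0,0,-1,0,0,0,0,0,-3,0,0,0,0,0,-6,0,0,0,0,0,-9,0,0,0,0,0,-11,0,0,0,0,0,-11,0,0,0]
}}

```text
t: 8.65
position: [0.562, -0.0938, 0.1253]
tool_rot: [179.9, 0.3, 143.0]
contact_force: [-0.7, 0.2, -2.8]
width: 0.05
```

```bash
python3 -c "
from go import *
s=robot.get_state();print(s['position'],s['contact_force'],s['ft_torque'])
plan(.5183,.1407,.12,185)
im=avg('side',1);cv2.imwrite('pics/h4.png',cv2.resize(im[150:290,240:410],(780,600))[:,:,::-1].astype(np.uint8))"
```

```text
[ 0.56202305 -0.09384804  0.12529016] [-0.72276598  0.22987071 -2.78314836] [-0.07797739 -0.06790561 -0.03887099]
shift cm [17.61 16.1   0.47] rot [ -0.    0.3 -42. ] t 8.65 j [-21.7  22.5  32.3 109.4 -14.9  52.   70.9]
```

View pics/h4.png

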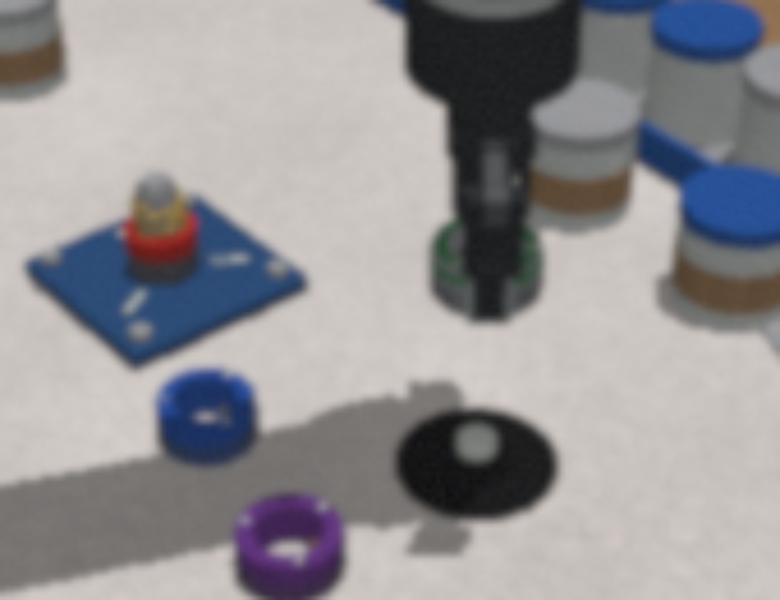

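Ring is held level and off its stand. On to the stud.

>>> {"api": "move_arm", "payload": {
  "moves": [2,2,0,0,0,-5,5,4.6,0,0,0,-11,8,7.3,0,0,0,-17,11,10,0.2,0,0,-24,13.5,12.3,0.2,0,0,-31,16,14.6,0.3,0,0,-38,17.3,15.8,0.4,0,0,-42,17.6,16.1,0.4,0,0,-42,17.6,16.1,0.4,0,0,-42,17.6,16.1,0.4,0,0,-42]
}}

```text
t: 9.7
position: [0.5161, 0.1389, 0.1175]
tool_rot: [-179.8, -0.2, -175.2]
contact_force: [0.1, 0.3, -2.4]
width: 0.05
```

```bash
python3 -c "
from go import *
s=robot.get_state();print(s['position'],s['contact_force'],s['ft_torque'])
plan(.5183,.1407,.1,185)
im=avg('side',3);cv2.imwrite('pics/h5.png',cv2.resize(im[140:240,220:350],(780,600))[:,:,::-1].astype(np.uint8))
im=avg('top',2);cv2.imwrite('pics/h5t.png',cv2.resize(im[170:260,230:350],(780,585))[:,:,::-1].astype(np.uint8))"
```

```text
[0.51609793 0.1388564  0.11748069] [ 0.12496408  0.30905819 -2.44075009] [0.01321026 0.02743943 0.03377252]
shift cm [-0.24  0.17  1.75] rot [-0.2 -0.2 -0.2] t 9.7 j [-36.6  18.1  19.7 113.6  -7.7  49.7  81.9]
```

View pics/h5.png

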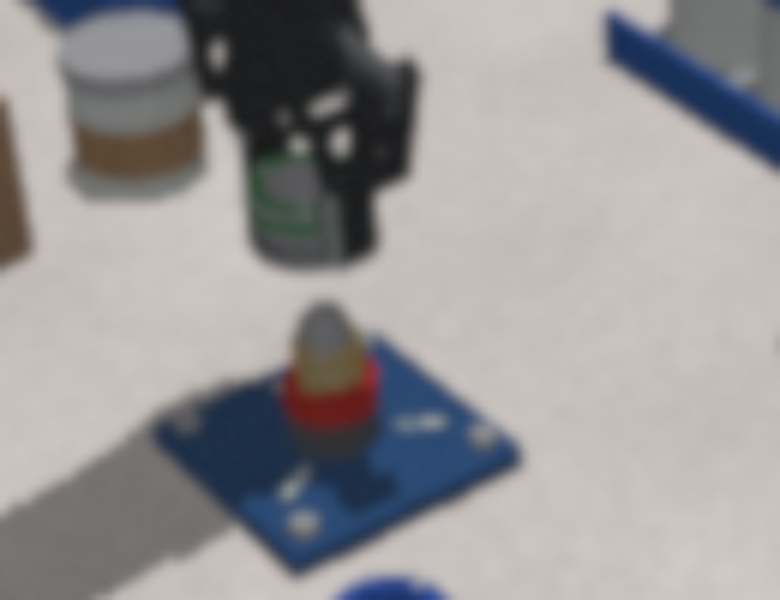

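View pics/h5t.png

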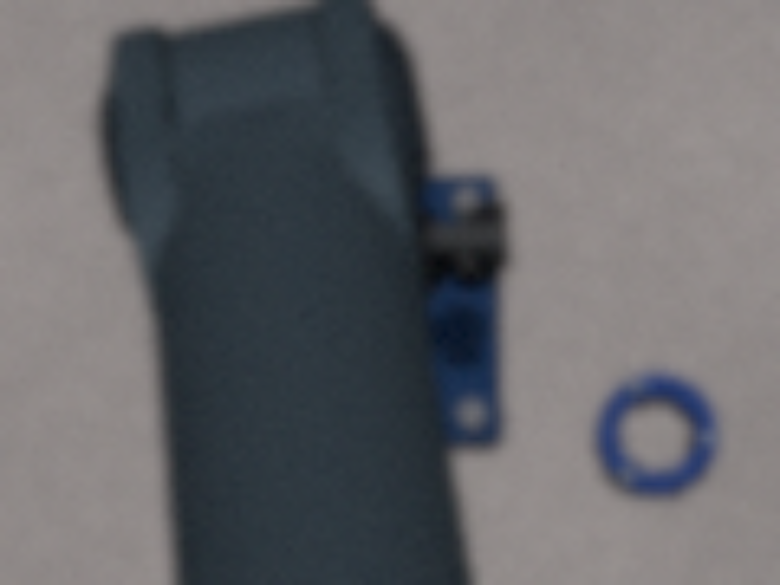

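>>> {"api": "move_arm", "payload": {
  "moves": [-0.2,0.1,0.6,-0.1,-0.1,0,-0.2,0.1,1.2,-0.1,-0.1,0,-0.2,0.1,1.7,-0.1,-0.1,0,-0.2,0.1,1.7,-0.1,-0.1,0,-0.2,0.1,1.7,-0.1,-0.1,0]
}}

```text
t: 10.45
position: [0.518, 0.1424, 0.101]
tool_rot: [180.0, -0.0, -175.0]
contact_force: [0.5, 0.3, -3.5]
width: 0.0507
```

```bash
cat > ov.py <<'E'
from go import *
import sys
c=robot.get_calibration("side")
im=avg("side",5)
s=robot.get_state();p=s["position"];print(p,s["contact_force"])
np.save("ov.npy",im)
K=np.array([[c["fx"],0,c["cx"]],[0,c["fy"],c["cy"]],[0,0,1]])
def proj(P): return cv2.projectPoints(np.array(P,float),cv2.Rodrigues(np.array(c["R"]))[0],np.array(c["t"]),K,np.array(c["distortion"]))[0].reshape(-1,2)
sc=10;u0,v0=235,145
big=cv2.resize(im[v0:v0+60,u0:u0+75],None,fx=sc,fy=sc,interpolation=cv2.INTER_CUBIC).clip(0,255).astype(np.uint8)[:,:,::-1].copy()
def circ(x,y,z,r,col):
    a=np.radians(np.arange(0,361,5));q=proj(np.c_[x+r*np.cos(a),y+r*np.sin(a),0*a+z])
    q=((q-[u0,v0]+.5)*sc).astype(np.int32);cv2.polylines(big,[q],False,col,1)
b=p[2]+.0007
circ(p[0],p[1],b,.026,(0,255,255));circ(p[0],p[1],b+.028,.026,(0,255,0))
fx,fy=.5183,.1407
circ(fx,fy,.08,.0075,(255,0,255));circ(fx,fy,.072,.0124,(255,0,255))
cv2.imwrite(sys.argv[1],big)
E
python3 ov.py pics/ov1.png
```

```text
[0.51855744 0.14252559 0.1017001 ] [-0.6460101  -0.44777069 -2.60686005]
```

View pics/ov1.png

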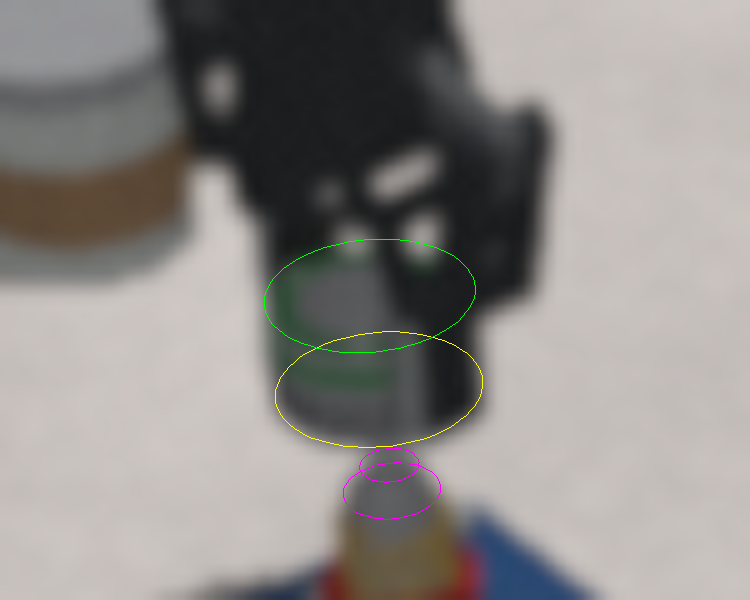

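>>> {"api": "move_arm", "payload": {
  "moves": [0,0.15,0.5,0,0,0,0,0.15,1,0,0,0,0,0.15,1.5,0,0,0,0,0.15,2,0,0,0,0,0.15,2,0,0,0,0,0.15,2,0,0,0]
}}

```text
t: 11.3
position: [0.518, 0.1437, 0.0811]
tool_rot: [180.0, -0.0, -175.0]
contact_force: [0.3, 0.3, -2.4]
width: 0.0502
```

```bash
python3 ov.py pics/ov2.png; python3 -c "
from go import *
plan(.5183,.1407,.07,185)"
```

```text
[0.51849686 0.1439983  0.08171759] [-0.62316442 -0.05488708 -3.02836848]
shift cm [ 0.05 -0.33  1.17] rot [0.  0.1 0. ] t 11.55 j [-35.9  21.5  18.6 114.4  -9.5  45.5  83.2]
```

View pics/ov2.png

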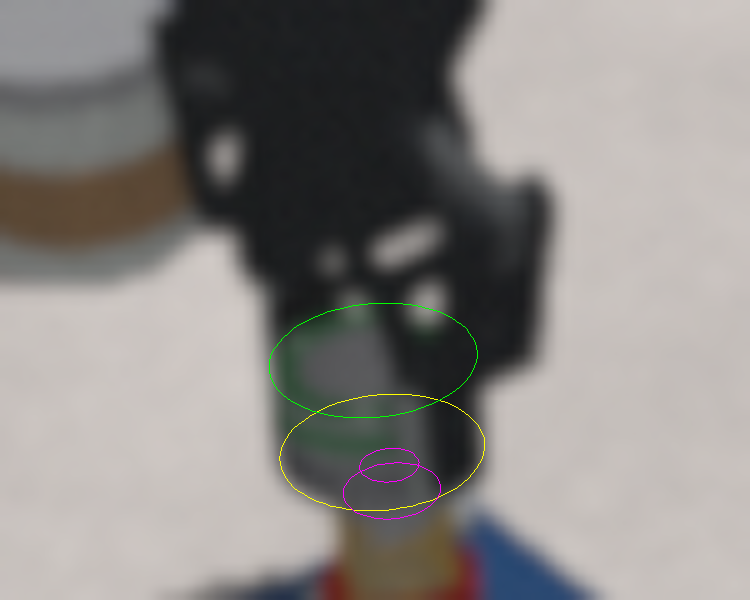

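>>> {"api": "move_arm", "payload": {
  "moves": [0,-0.15,0,0,0,0,0,-0.3,0,0,0,0,0,-0.3,0,0,0,0,0,-0.3,0,0,0,0]
}}

```text
t: 11.95
position: [0.5185, 0.1408, 0.0815]
tool_rot: [180.0, 0.0, -175.0]
contact_force: [0.7, 0.1, -2.3]
width: 0.0504
```

```bash
python3 ov.py pics/ov3.png; python3 -c "
from go import *
plan(.5183,.1407,.07,185)"
```

```text
[0.51848402 0.14098962 0.08142839] [ 0.28707974 -0.11834254 -2.48326866]
shift cm [ 0.02 -0.03  1.14] rot [0. 0. 0.] t 12.2 j [-35.7  21.4  18.7 114.5  -9.5  45.4  83.5]
```

View pics/ov3.png

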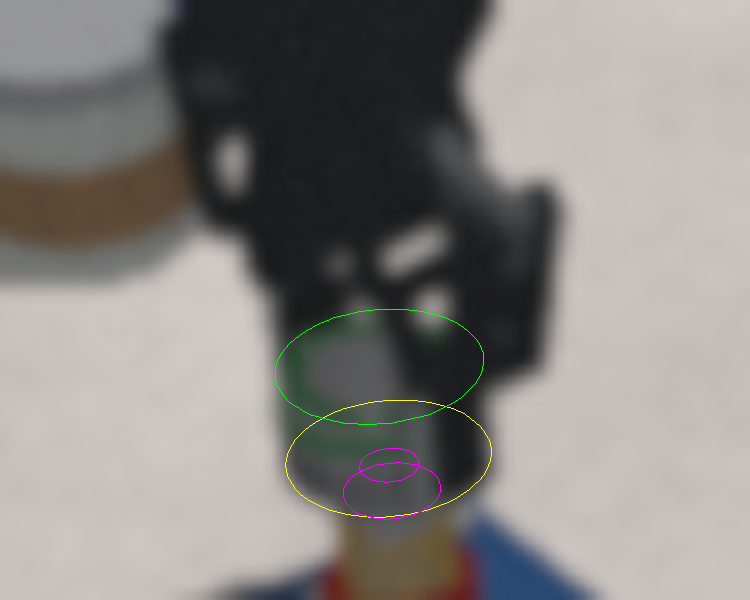

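>>> {"api": "move_arm", "payload": {
  "moves": [0,0,0.4,0,0,0,0,0,0.8,0,0,0,0,0,1.1,0,0,0,0,0,1.1,0,0,0,0,0,1.1,0,0,0]
}}

```text
t: 12.7
position: [0.5183, 0.1409, 0.0702]
tool_rot: [180.0, 0.0, -175.0]
contact_force: [-0.7, -0.1, -3.6]
width: 0.0501
```

>>> {"api": "move_arm", "payload": {
  "moves": [0,0,0.2,0,0,0,0,0,0.4,0,0,0,0,0,0.5,0,0,0,0,0,0.5,0,0,0]
}}

```text
t: 13.1
position: [0.5183, 0.1409, 0.0652]
tool_rot: [180.0, 0.0, -175.0]
contact_force: [0.9, 0.1, -3.4]
width: 0.0508
```

```bash
python3 -c "
from go import *
s=robot.get_state();print(s['contact_force'],s['ft_torque'],s['tool_rot'])
plan(.5183,.1407,.0583,185)"
```

```text
[ 0.94939245  0.10726435 -3.42444706] [-0.05386016 -0.0048518  -0.00801774] [ 1.79982064e+02  5.34564991e-03 -1.74967162e+02]
shift cm [-0.   -0.02  0.69] rot [0. 0. 0.] t 13.1 j [-35.2  23.   18.3 114.9 -10.2  43.6  84.1]
```

>>> {"api": "move_arm", "payload": {
  "moves": [0,0,0.15,0,0,0,0,0,0.3,0,0,0,0,0,0.4,0,0,0,0,0,0.4,0,0,0]
}}

```text
t: 13.5
position: [0.5183, 0.1409, 0.0612]
tool_rot: [180.0, 0.0, -175.0]
contact_force: [-0.2, -0.1, -2.8]
width: 0.0503
```

>>> {"api": "move_arm", "payload": {
  "moves": [0,0,0.1,0,0,0,0,0,0.2,0,0,0,0,0,0.2,0,0,0]
}}

```text
t: 13.8
position: [0.5184, 0.1409, 0.0593]
tool_rot: [180.0, 0.0, -175.0]
contact_force: [-0.7, 0.0, -3.4]
width: 0.0504
```

>>> {"api": "move_arm", "payload": {
  "moves": [0,0,0.1,0,0,0,0,0,0.1,0,0,0,0,0,0.1,0,0,0]
}}

```text
t: 14.1
position: [0.5186, 0.141, 0.0586]
tool_rot: [180.0, 0.0, -175.0]
contact_force: [-0.3, 0.0, -1.0]
width: 0.0502
```

>>> {"api": "move_arm", "payload": {
  "moves": [0,0,0.1,0,0,0,0,0,0.1,0,0,0,0,0,0.1,0,0,0]
}}

```text
t: 14.4
position: [0.5189, 0.1411, 0.0581]
tool_rot: [179.9, 0.1, -175.0]
contact_force: [-1.8, 0.0, 5.7]
width: 0.0501
```

>>> {"api": "move_arm", "payload": {
  "moves": [0,0,-0.03,0,0,5,0,0,0.0,0,0,10,0,0,0.03,0,0,16,0,0,0.07,0,0,22,0,0,0.11,0,0,29,0,0,0.15,0,0,36,0,0,0.17,0,0,40,0,0,0.17,0,0,40]
}}

```text
t: 15.2
position: [0.5192, 0.1412, 0.056]
tool_rot: [179.9, 0.1, 145.0]
contact_force: [0.1, 0.7, 2.4]
width: 0.0504
```

```bash
python3 -c "
from go import *
s=robot.get_state();print(s['position'],s['contact_force'],s['ft_torque'],s['tool_rot'])
plan(.5183,.1407,.0563,145)"
```

```text
[0.51918249 0.14116358 0.05599252] [0.1341551  0.73310527 2.36106859] [ 0.04514968  0.06147641 -0.06925339] [1.79904859e+02 7.50407661e-02 1.45039328e+02]
shift cm [ 0.05 -0.09 -0.03] rot [0.1 0.1 0. ] t 15.2 j [-42.5  25.1  26.9 115.4 -16.3  43.   49.3]
```

>>> {"api": "move_arm", "payload": {
  "moves": [0,0,0.02,0,0,5,0,0,0.055,0,0,11,0,0,0.09,0,0,17,0,0,0.125,0,0,23,0,0,0.16,0,0,29,0,0,0.195,0,0,35,0,0,0.23,0,0,41,0,0,0.265,0,0,47,0,0,0.3,0,0,53,0,0,0.335,0,0,59,0,0,0.34,0,0,60,0,0,0.34,0,0,60]
}}

```text
t: 16.4
position: [0.5194, 0.1414, 0.0527]
tool_rot: [179.9, -0.1, 85.2]
contact_force: [0.6, 0.4, 3.8]
width: 0.0502
```

```bash
python3 -c "
from go import *
s=robot.get_state();print(s['position'],s['contact_force'],s['ft_torque'],s['tool_rot'])
plan(.5183,.1407,.053,85)"
```

```text
[0.51936804 0.14139599 0.05269547] [0.55809742 0.3623501  3.81782941] [ 0.13251307 -0.03269654 -0.0910426 ] [ 1.79875467e+02 -6.58313100e-02  8.51836890e+01]
shift cm [-0.08 -0.1  -0.03] rot [ 0.1 -0.1  0.2] t 16.4 j [-53.5  28.9  40.6 115.9 -26.7  44.5  -1.7]
```

>>> {"api": "move_arm", "payload": {
  "moves": [0,0,0.02,0,0,5,0,0,0.055,0,0,11,0,0,0.09,0,0,17,0,0,0.125,0,0,23,0,0,0.16,0,0,29,0,0,0.195,0,0,35,0,0,0.23,0,0,41,0,0,0.265,0,0,47,0,0,0.3,0,0,53,0,0,0.335,0,0,59,0,0,0.34,0,0,60,0,0,0.34,0,0,60]
}}

```text
t: 17.6
position: [0.5193, 0.1414, 0.0493]
tool_rot: [-180.0, -0.1, 25.2]
contact_force: [0.5, 1.9, 3.7]
width: 0.05
```

```bash
python3 -c "
from go import *
s=robot.get_state();print(s['position'],s['contact_force'],s['ft_torque'],s['tool_rot'],s['joints'])"; python3 ov.py pics/ov4.png
```

```text
[0.51933862 0.14144526 0.0492538 ] [0.4833974  1.87176679 3.72149141] [ 0.2943393  -0.16962565 -0.02674475] [-1.79992805e+02 -1.32916273e-01  2.51999852e+01] [-63.44834992  35.45808733  54.15308398 116.30971355 -39.17141218
  48.17568262 -51.37344038]
[0.51927388 0.14144539 0.04927637] [1.53143569 2.481562   3.68244823]
```

View pics/ov4.png

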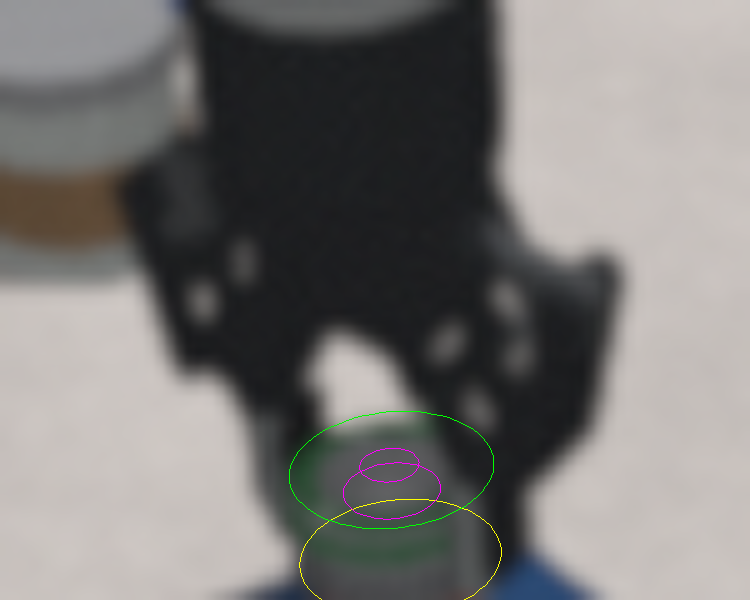

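>>> {"api": "move_arm", "payload": {
  "moves": [0,0,0,0,0,0,0,0,0,0,0,0,0,0,0,0,0,0,0,0,0,0,0,0],
  "grip": -1
}}

```text
t: 18.25
position: [0.5177, 0.1404, 0.0484]
tool_rot: [-180.0, 0.1, 25.0]
contact_force: [0.4, -0.2, 0.2]
width: 0.0855
```

>>> {"api": "move_arm", "payload": {
  "moves": [0,0,0,0,0,-8,0,0,0,0,0,-16,0,0,0,0,0,-24,0,0,0,0,0,-32,0,0,0,0,0,-40,0,0,0,0,0,-48,0,0,0,0,0,-56,0,0,0,0,0,-64,0,0,0,0,0,-72,0,0,0,0,0,-80,0,0,0,0,0,-88,0,0,0,0,0,-90]
}}

```text
t: 19.45
position: [0.5182, 0.1405, 0.0488]
tool_rot: [180.0, -0.0, 115.1]
contact_force: [0.5, -0.4, -0.4]
width: 0.0851
```

>>> {"api": "move_arm", "payload": {
  "moves": [0,0,0,0,0,-8,0,0,0,0,0,-16,0,0,0,0,0,-24,0,0,0,0,0,-32,0,0,0,0,0,-40,0,0,0,0,0,-48,0,0,0,0,0,-56,0,0,0,0,0,-64,0,0,0,0,0,-72,0,0,0,0,0,-80,0,0,0,0,0,-88,0,0,0,0,0,-90]
}}

```text
t: 20.65
position: [0.5183, 0.1405, 0.0487]
tool_rot: [180.0, -0.0, -154.9]
contact_force: [-1.1, 0.3, 0.7]
width: 0.0855
```

```bash
python3 -c "
from go import *
s=robot.get_state();print(s['position'],s['contact_force'],s['ft_torque'],s['tool_rot'],s['joints'])
plan(.5188,.1412,.0493,205)
im=avg('side',2);cv2.imwrite('pics/r1.png',cv2.resize(im[140:240,220:350],(780,600))[:,:,::-1].astype(np.uint8))"
```

```text
[0.51825046 0.14048914 0.04866084] [-1.12099563  0.34037761  0.69116626] [-0.00282918 -0.037409   -0.02878284] [ 1.79988548e+02 -4.17163834e-03 -1.54919037e+02] [-30.25891771  24.10388658  12.46524412 115.00075456  -7.63731667
  41.65963083 101.95151487]
shift cm [-0.08  0.04 -0.06] rot [ 0.  -0.   0.1] t 20.65 j [-30.3  24.1  12.5 115.   -7.6  41.7 102. ]
```

View pics/r1.png

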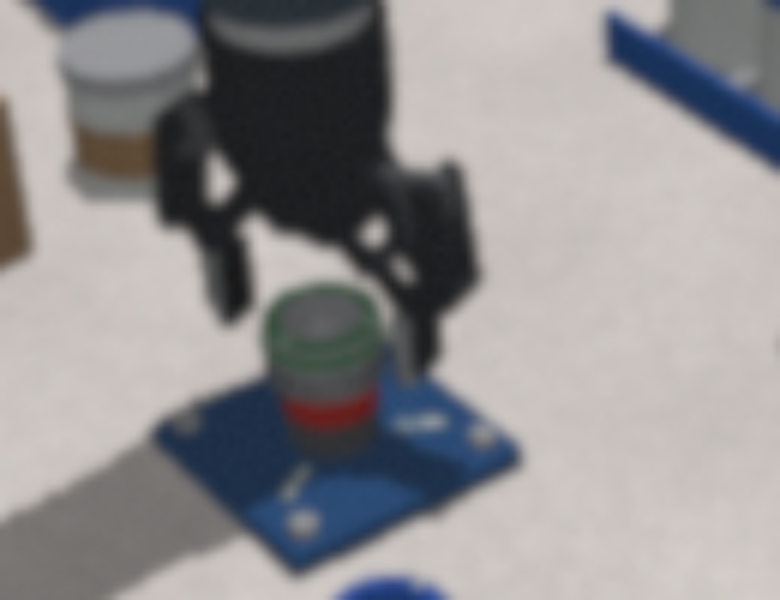

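>>> {"api": "move_arm", "payload": {
  "moves": [-0.08,0.04,-0.04,0,0,0,-0.08,0.04,-0.04,0,0,0,-0.08,0.04,-0.04,0,0,0]
}}

```text
t: 21.05
position: [0.519, 0.1417, 0.0493]
tool_rot: [180.0, 0.0, -155.0]
contact_force: [0.2, -0.3, 0.6]
width: 0.0856
```

>>> {"api": "move_arm", "payload": {
  "moves": [0,0,0,0,0,0,0,0,0,0,0,0,0,0,0,0,0,0,0,0,0,0,0,0,0,0,0,0,0,0,0,0,0,0,0,0,0,0,0,0,0,0],
  "grip": 1,
  "force": 60
}}

```text
t: 21.75
position: [0.5196, 0.1418, 0.0497]
tool_rot: [180.0, 0.1, -155.0]
contact_force: [0.3, -0.3, 3.9]
width: 0.0506
```

```bash
cat > rd.py <<'E'
from h import *
F=[];T=[];P=[]
for i in range(4):
    s=robot.get_state();F.append(s["contact_force"]);T.append(s["ft_torque"]);P.append(s["position"])
    if i<3: robot.snapshot("side")
print("F",np.mean(F,0).round(2),"sd",np.std(F,0).round(2),"T",np.mean(T,0).round(3),"P",(np.mean(P,0)*1e3).round(2),"yaw",s["tool_rot"].round(1),"j",s["joints"].round(0),"t",s["t"])
E
python3 rd.py
```

```text
F [0.35 0.37 4.14] sd [0.31 0.63 0.76] T [-0.02  -0.051 -0.042] P [519.63 141.79  49.72] yaw [ 1.80e+02  1.00e-01 -1.55e+02] j [-30.  24.  12. 115.  -8.  42. 102.] t 21.9
```

>>> {"api": "move_arm", "payload": {
  "moves": [0,0,0.028,0,0,5,0,0,0.057,0,0,10,0,0,0.057,0,0,10]
}}

```text
t: 22.2
position: [0.5193, 0.1417, 0.0489]
tool_rot: [180.0, 0.1, -165.0]
contact_force: [0.6, 0.3, 3.6]
width: 0.0503
```

```bash
python3 rd.py
```

```text
F [0.32 0.18 3.72] sd [0.41 0.14 0.24] T [-0.017 -0.113 -0.077] P [519.29 141.63  48.86] yaw [ 1.800e+02  1.000e-01 -1.649e+02] j [-32.  24.  15. 115.  -9.  42.  93.] t 22.35
```

>>> {"api": "move_arm", "payload": {
  "moves": [0,0,0.028,0,0,5,0,0,0.057,0,0,10,0,0,0.057,0,0,10]
}}

```text
t: 22.65
position: [0.5193, 0.1415, 0.0483]
tool_rot: [180.0, 0.1, -174.9]
contact_force: [-0.3, -0.1, 5.1]
width: 0.0503
```

```bash
python3 rd.py
```

```text
F [ 0.29 -0.13  4.71] sd [0.57 0.2  0.46] T [-0.151 -0.107 -0.032] P [519.26 141.5   48.32] yaw [ 1.800e+02  1.000e-01 -1.749e+02] j [-34.  25.  17. 115. -10.  42.  84.] t 22.8
```

>>> {"api": "move_arm", "payload": {
  "moves": [0,0,0.028,0,0,5,0,0,0.057,0,0,10,0,0,0.057,0,0,10]
}}

```text
t: 23.1
position: [0.5194, 0.1417, 0.0478]
tool_rot: [180.0, 0.1, 175.1]
contact_force: [1.3, -0.0, 5.3]
width: 0.0505
```

```bash
python3 rd.py
```

```text
F [ 0.86 -0.57  4.74] sd [0.32 0.43 0.52] T [-0.067 -0.157 -0.056] P [519.38 141.63  47.81] yaw [1.800e+02 1.000e-01 1.751e+02] j [-36.  25.  19. 115. -12.  42.  76.] t 23.25
```

>>> {"api": "move_arm", "payload": {
  "moves": [0,0,0.028,0,0,5,0,0,0.057,0,0,10,0,0,0.057,0,0,10]
}}

```text
t: 23.55
position: [0.5195, 0.1416, 0.0471]
tool_rot: [180.0, 0.1, 165.1]
contact_force: [0.8, -0.8, 4.5]
width: 0.0502
```

```bash
python3 rd.py
```

```text
F [ 1.39 -0.89  3.98] sd [0.5  0.3  0.47] T [-0.145 -0.32  -0.018] P [519.44 141.51  47.14] yaw [1.800e+02 1.000e-01 1.652e+02] j [-38.  25.  21. 115. -13.  42.  67.] t 23.7
```

>>> {"api": "move_arm", "payload": {
  "moves": [0,0,0.028,0,0,5,0,0,0.057,0,0,10,0,0,0.057,0,0,10]
}}

```text
t: 24.0
position: [0.5195, 0.1415, 0.0467]
tool_rot: [180.0, 0.1, 155.1]
contact_force: [1.9, -0.6, 4.4]
width: 0.0503
```

```bash
python3 rd.py
```

```text
F [ 1.73 -0.81  4.92] sd [0.15 0.46 0.73] T [-0.226 -0.371 -0.031] P [519.41 141.45  46.64] yaw [1.800e+02 1.000e-01 1.551e+02] j [-40.  26.  24. 115. -15.  42.  58.] t 24.15
```

>>> {"api": "move_arm", "payload": {
  "moves": [0,0,0.028,0,0,5,0,0,0.057,0,0,10,0,0,0.057,0,0,10]
}}

```text
t: 24.45
position: [0.5195, 0.1415, 0.0461]
tool_rot: [179.9, 0.0, 145.0]
contact_force: [2.4, -2.3, 5.5]
width: 0.0506
```

```bash
python3 rd.py
```

```text
F [ 1.64 -1.58  5.41] sd [0.62 0.67 0.31] T [-0.212 -0.355 -0.098] P [519.52 141.45  46.16] yaw [179.9   0.  145.1] j [-42.  26.  26. 115. -17.  42.  50.] t 24.6
```

>>> {"api": "move_arm", "payload": {
  "moves": [0,0,0.028,0,0,5,0,0,0.057,0,0,10,0,0,0.057,0,0,10]
}}

```text
t: 24.9
position: [0.5194, 0.1411, 0.0456]
tool_rot: [180.0, 0.0, 135.0]
contact_force: [1.1, -2.2, 6.4]
width: 0.05
```

```bash
python3 rd.py
```

```text
F [ 1.53 -1.73  6.04] sd [0.3  0.55 0.46] T [-0.256 -0.243 -0.107] P [519.32 141.08  45.57] yaw [180.    0.  135.1] j [-43.  26.  28. 116. -18.  42.  41.] t 25.05
```

>>> {"api": "move_arm", "payload": {
  "moves": [0,0,0.028,0,0,5,0,0,0.057,0,0,10,0,0,0.057,0,0,10]
}}

```text
t: 25.35
position: [0.5191, 0.1409, 0.0451]
tool_rot: [180.0, -0.0, 125.0]
contact_force: [0.7, -2.1, 7.9]
width: 0.0502
```

```bash
python3 rd.py
```

```text
F [ 1.22 -2.17  7.99] sd [0.36 0.28 0.13] T [-0.309 -0.058 -0.095] P [519.12 140.95  45.14] yaw [180.   -0.  125.1] j [-45.  27.  31. 116. -20.  42.  32.] t 25.5
```

>>> {"api": "move_arm", "payload": {
  "moves": [0,0,0.028,0,0,5,0,0,0.057,0,0,10,0,0,0.057,0,0,10]
}}

```text
t: 25.8
position: [0.5192, 0.1411, 0.0447]
tool_rot: [180.0, -0.0, 115.0]
contact_force: [0.5, -1.3, 9.1]
width: 0.0502
```

```bash
python3 rd.py
```

```text
F [ 0.68 -1.65  8.6 ] sd [0.61 0.35 0.54] T [-0.246 -0.018 -0.051] P [519.24 141.09  44.71] yaw [180.   -0.  115.1] j [-47.  28.  33. 116. -22.  43.  24.] t 25.95
```

>>> {"api": "move_arm", "payload": {
  "moves": [0,0,0.028,0,0,5,0,0,0.057,0,0,10,0,0,0.057,0,0,10]
}}

```text
t: 26.25
position: [0.5192, 0.1411, 0.0443]
tool_rot: [180.0, -0.0, 105.0]
contact_force: [0.9, -1.5, 9.4]
width: 0.0504
```

```bash
python3 rd.py
```

```text
F [ 0.59 -1.82  9.12] sd [0.35 0.34 0.44] T [-0.169  0.092 -0.077] P [519.22 141.08  44.27] yaw [180.   -0.  105.1] j [-49.  28.  35. 116. -24.  43.  16.] t 26.4
```

>>> {"api": "move_arm", "payload": {
  "moves": [0,0,0.02,0,0,3.5,0,0,0.04,0,0,7,0,0,0.04,0,0,7]
}}

```text
t: 26.7
position: [0.5192, 0.1412, 0.044]
tool_rot: [-180.0, -0.0, 98.0]
contact_force: [-0.4, -1.9, 11.0]
width: 0.0503
```

```bash
python3 rd.py
```

```text
F [-0.18 -1.57 11.  ] sd [0.48 0.37 0.23] T [-0.19   0.178 -0.035] P [519.15 141.14  44.01] yaw [ 1.80e+02 -1.00e-01  9.81e+01] j [-50.  29.  37. 116. -25.  43.  10.] t 26.85
```

>>> {"api": "move_arm", "payload": {
  "moves": [0,0,-0.05,0,0,0,0,0,-0.1,0,0,0,0,0,-0.1,0,0,0]
}}

```text
t: 27.15
position: [0.5192, 0.1412, 0.0446]
tool_rot: [180.0, -0.0, 98.1]
contact_force: [0.5, -1.5, 7.8]
width: 0.0507
```

```bash
python3 rd.py
```

```text
F [ 0.71 -1.72  7.19] sd [0.66 0.39 0.44] T [-0.156 -0.107 -0.026] P [519.17 141.15  44.6 ] yaw [180.   -0.   98.1] j [-50.  29.  37. 116. -25.  43.  10.] t 27.3
```

>>> {"api": "move_arm", "payload": {
  "moves": [0,0,-0.03,0,0,0,0,0,-0.06,0,0,0,0,0,-0.06,0,0,0]
}}

```text
t: 27.6
position: [0.5191, 0.1411, 0.0448]
tool_rot: [180.0, -0.0, 98.1]
contact_force: [2.9, -1.8, 4.8]
width: 0.0507
```

```bash
python3 rd.py
```

```text
F [ 2.27 -1.98  4.81] sd [0.39 0.49 0.49] T [-0.263 -0.321 -0.02 ] P [519.15 141.14  44.83] yaw [180.   0.  98.] j [-51.  29.  37. 116. -25.  43.  10.] t 27.75
```

>>> {"api": "move_arm", "payload": {
  "moves": [0,0,-0.03,0,0,0,0,0,-0.06,0,0,0,0,0,-0.06,0,0,0]
}}

```text
t: 28.05
position: [0.5191, 0.1411, 0.0451]
tool_rot: [180.0, 0.0, 98.0]
contact_force: [3.1, -2.5, 0.4]
width: 0.0506
```

```bash
python3 rd.py
```

```text
F [ 3.5  -2.93 -0.24] sd [0.24 0.45 0.73] T [-0.444 -0.747 -0.   ] P [519.1  141.14  45.1 ] yaw [180.   0.  98.] j [-51.  29.  37. 116. -25.  43.   9.] t 28.2
```

>>> {"api": "move_arm", "payload": {
  "moves": [0,0,0.02,0,0,3.5,0,0,0.04,0,0,7,0,0,0.06,0,0,11,0,0,0.06,0,0,11]
}}

```text
t: 28.6
position: [0.5189, 0.1412, 0.0447]
tool_rot: [180.0, 0.0, 87.0]
contact_force: [3.3, -3.1, 1.1]
width: 0.0503
```

```bash
python3 rd.py
```

```text
F [ 3.32 -3.27  1.  ] sd [0.24 0.38 0.36] T [-0.508 -0.652 -0.114] P [518.94 141.18  44.67] yaw [180.   -0.   87.1] j [-53.  29.  39. 116. -27.  44.   0.] t 28.75
```

>>> {"api": "move_arm", "payload": {
  "moves": [0,0,0.03,0,0,0,0,0,0.06,0,0,0,0,0,0.06,0,0,0]
}}

```text
t: 29.05
position: [0.519, 0.1413, 0.0445]
tool_rot: [180.0, -0.0, 87.0]
contact_force: [1.5, -4.0, 4.7]
width: 0.0501
```

```bash
python3 rd.py
```

```text
F [ 1.57 -4.46  5.24] sd [0.25 0.3  0.42] T [-0.752 -0.31  -0.076] P [519.02 141.26  44.49] yaw [180.  -0.  87.] j [-53.  30.  39. 116. -27.  44.   0.] t 29.2
```

>>> {"api": "move_arm", "payload": {
  "moves": [0,0,0.03,0,0,0,0,0,0.06,0,0,0,0,0,0.06,0,0,0]
}}

```text
t: 29.5
position: [0.5191, 0.1413, 0.0443]
tool_rot: [-180.0, -0.0, 87.0]
contact_force: [0.6, -4.7, 8.2]
width: 0.0505
```

```bash
python3 rd.py
```

```text
F [ 0.45 -4.82  8.12] sd [0.14 0.16 0.18] T [-0.753 -0.068 -0.05 ] P [519.09 141.29  44.3 ] yaw [-180.   -0.   87.] j [-52.  30.  39. 116. -27.  44.   0.] t 29.65
```

>>> {"api": "move_arm", "payload": {
  "moves": [0,0,0.03,0,0,0,0,0,0.06,0,0,0,0,0,0.06,0,0,0]
}}

```text
t: 29.95
position: [0.5191, 0.1413, 0.0441]
tool_rot: [-180.0, -0.1, 87.0]
contact_force: [-1.0, -6.4, 11.3]
width: 0.0502
```

```bash
python3 rd.py
```

```text
F [-0.28 -5.35 11.14] sd [0.64 0.64 0.44] T [-0.836  0.158 -0.014] P [519.12 141.3   44.08] yaw [-1.8e+02 -1.0e-01  8.7e+01] j [-52.  30.  39. 116. -27.  44.   0.] t 30.1
```

>>> {"api": "move_arm", "payload": {
  "moves": [0,0,-0.08,0,0,0,0,0,-0.16,0,0,0,0,0,-0.16,0,0,0]
}}

```text
t: 30.4
position: [0.5191, 0.1413, 0.0446]
tool_rot: [180.0, -0.0, 87.0]
contact_force: [3.1, -4.1, 2.1]
width: 0.0502
```

>>> {"api": "move_arm", "payload": {
  "moves": [0,0,0,0,0,0,0,0,0,0,0,0,0,0,0,0,0,0,0,0,0,0,0,0,0,0,0,0,0,0,0,0,0,0,0,0],
  "grip": -1
}}

```text
t: 31.0
position: [0.5189, 0.1419, 0.0445]
tool_rot: [180.0, -0.0, 87.1]
contact_force: [0.1, 0.0, -0.1]
width: 0.0854
```

```bash
python3 rd.py; python3 -c "
from go import *
im=avg('side',2);cv2.imwrite('pics/r2.png',cv2.resize(im[140:240,220:350],(780,600))[:,:,::-1].astype(np.uint8))"
```

```text
F [ 0.17 -0.23 -0.04] sd [0.32 0.23 0.5 ] T [-0.003 -0.001  0.006] P [518.96 141.76  44.59] yaw [180.  -0.  87.] j [-53.  29.  39. 116. -27.  44.   0.] t 31.15
```

View pics/r2.png

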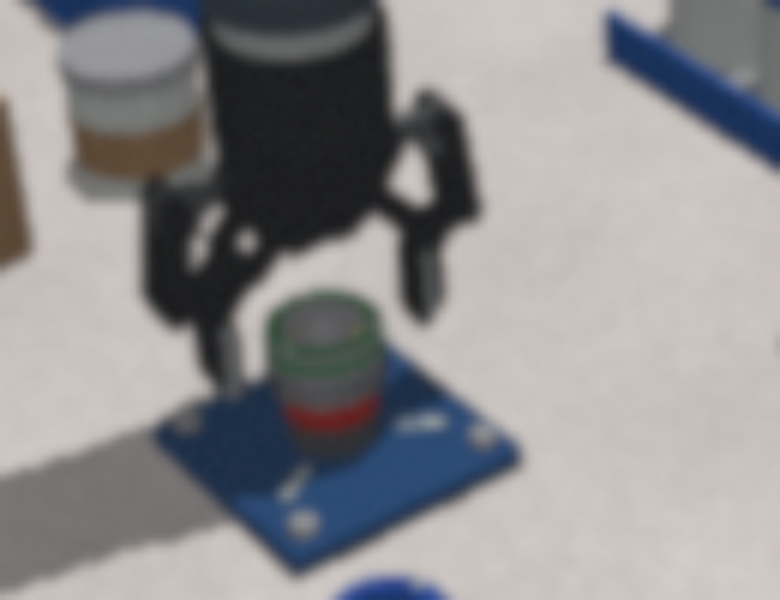

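>>> {"api": "move_arm", "payload": {
  "moves": [0,0,-1,0,0,0,0,0,-4,0,0,0,0,0,-7,0,0,0,0,0,-10,0,0,0,0,0,-13,0,0,0,0,0,-15,0,0,0,-3,0,-15,0,0,0,-6,0,-15,0,0,0,-10,0,-15,0,0,0,-14,0,-15,0,0,0,-14,0,-15,0,0,0]
}}

```text
t: 32.35
position: [0.5109, -0.0061, 0.1956]
tool_rot: [179.9, 0.1, 86.4]
contact_force: [0.4, 0.3, 0.4]
width: 0.0855
```

```bash
python3 - <<'E'
from fit import *
s=robot.get_state();print(s["position"],s["contact_force"],s["t"])
t=avg("top",4);a=avg("side",4)
cv2.imwrite("pics/e.png",np.hstack([cv2.resize(t[150:260,230:340],(390,390)),cv2.resize(a[160:240,230:310],(390,390))])[:,:,::-1].astype(np.uint8))
cv2.imwrite("pics/e2.png",t[:,:,::-1].astype(np.uint8))
cs=robot.get_calibration("side");ct=robot.get_calibration("top")
fit([(t,ct),(a,cs)],.519,.1412,.0727,.035,[.0215],.0006,None,rneg=(-.007,.007))
E
```

```text
[ 0.51087548 -0.00610323  0.19557993] [0.36304021 0.29996753 0.42080869] 32.35
0 x 0.5082 y 0.1414 th -31.5 dr 25.7mm score -239.7
1 x 0.5107 y 0.1118 th 71.8 dr 19.6mm score -116.8
```

View pics/e.png

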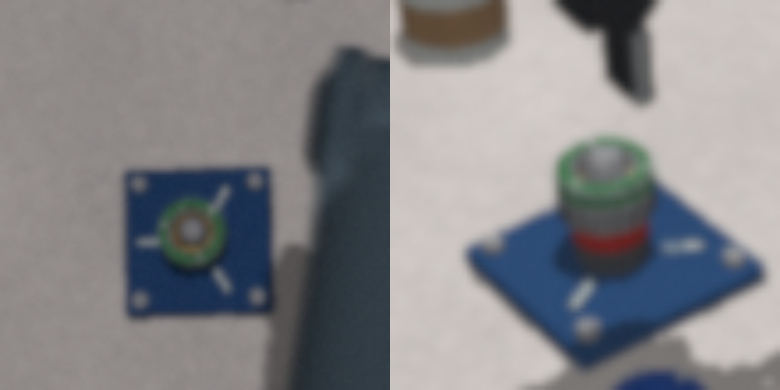

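View pics/e2.png

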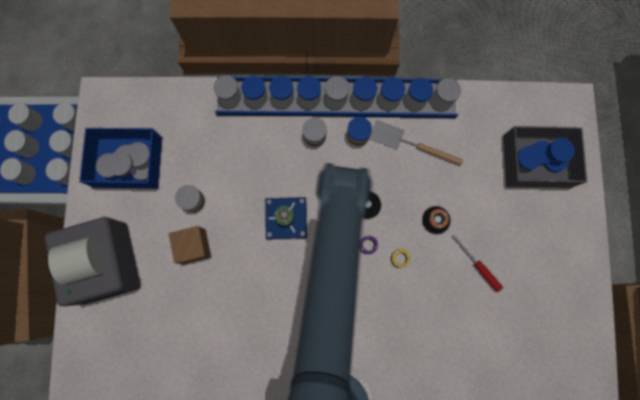

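```bash
python3 - <<'E'
from h import *
o=[]
for n in("top","side"):
    a,_,_=warp(avg(n,6),robot.get_calibration(n),.519,.1412,.0725,.035); o.append(cv2.resize(a,(390,390)))
cv2.imwrite("pics/f.png",np.hstack(o).clip(0,255)[:,:,::-1].astype(np.uint8))
E
```

```text
(no output)
```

View pics/f.png

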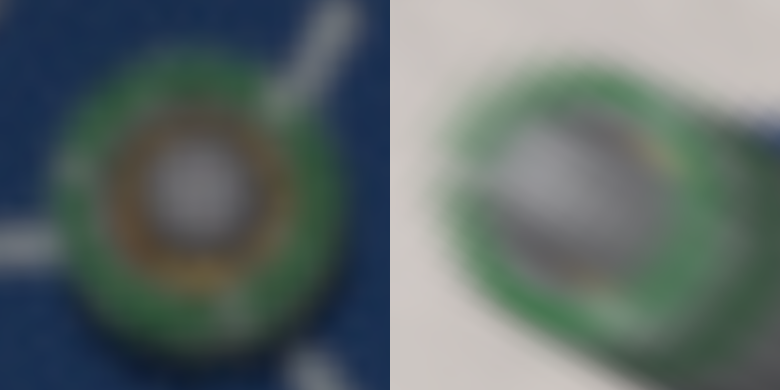

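```bash
python3 -c "
from h import *
print(robot.get_state()['t']);print(robot.sign_off())"
```

```text
33.35
the job is handed in; nothing more can be done
None
```

The green-banded ring gauge is screwed onto the stud, up against the red sprung seat, and I let go and backed the arm away. I handed the job in at about 33 s.

**Start:** I centred the ring in the jaws and lifted it off its stand. I lowered it level with its pins about 22° counter-clockwise of the strand ends. It came to rest with its bottom face about 59 mm up, as described, under a light push.

**Turns:** I turned it clockwise about 278° in all, or 0.77 turn, with one regrip at 160°. The vertical force stayed near 4–5 N, then began to climb at about 225–240°. I read first touch as somewhere between 215° and 237°, so the ring finished roughly 40–60° past it, against the 45° asked for.

**Final load:** The seat should be pushing with about 11–15 N with the hand off. I worked this out from small push and lift tests through the arm; it is not a direct reading. One reading taken 11° earlier suggested only about 8 N there, so the exact figure is uncertain, but both fall within the snug range of 5–25 N.

**Last checks:**
- **Ring:** The pictures show it level on the stud. Its white dots sit within about 2° of where the turn count puts them, so it did not slip in the grip.
- **Automatic dot fit:** It locked onto the wrong features on the final pictures, so I read the dots by eye.
- **Bystanders:** The orange-banded gauge and the tins are where they were.
- **Contact:** The gripper was open and touching nothing when I handed in.

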